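Pour the bearing-ball sample into the balance bowl

ROBOT

A 7-joint arm with a two-finger parallel gripper is mounted at the origin on the work surface. World frame = base frame: x ahead of the robot, y to its left, z up, the work surface at z = 0. Lengths are in m, angles in rad, forces in N, time in s.
With the tool pointing down it reaches from about 0.35 to 0.9 m from the base axis. Payload 19.9 kg.
Tool frame: the origin (TCP) lies between the finger pads; the fingertips stand 19 mm ahead of it and the grasp point (between the pads) is the TCP (manip.nose_length is the distance from the TCP to the fingertips, in m); z points along the fingers, y is the line along which they close (so a half turn about z gives the same grasp; the last joint's range is limited). The gripper opens to 94 mm and grips with 3 to 60 N. Pads are 16 mm wide; open, the fingers measure 119 mm over their backs; the gripper's body (75 mm by 177 mm) begins 78 mm behind the grasp point.
Start: joints at [-1.3, 0.417, -0.01, 1.614, 0.005, 1.111, -0.053], TCP at [0.192, 0.595, 0.224] pointing down, gripper open.
Joint ranges: [-2.81, 2.81], [-0.39, 2.02], [-1.27, 1.25], [0.06, 2.57], [-1.19, 4.33], [0.19, 2], [-2.82, 2.82]. Speed limits (rad/s): [1.89, 1.89, 2.39, 2.39, 3.01, 3.01, 3.01].

INTERFACE

Orientations are given as [roll, pitch, yaw] about the fixed x, y, z axes, in that order (R = Rz(yaw) Ry(pitch) Rx(roll)).
In Python, from cell import manip, cams gives the robot as it stands. The module is installed in compiled form; this text tells all that it offers.
- The arm moves only by the tool apply_moves, never from a script. Its argument "commands" is a list of rows, each an object with "gripper": the opening, from 0 (shut) to 1 (fully open); "travel": the shift along the tool's x, y, z in units of 600 mm (1.0 is 600 mm), a list of three; "delta_rot": the turn, a rotation vector about the tool's x, y, z in units of 360 degrees (1.0 is 360 degrees), a list of three. In form: [{"gripper": gripper, "travel": [dx, dy, dz], "delta_rot": [wx, wy, wz]}, ...]. A call has 1 to 8 rows; each row is the pose to reach, as a shift and turn from the pose commanded when the call began, along the tool's axes at that moment, turning the shorter way round; what a row does not reach only later rows make up. A row lasts 1/12 s, in which the tool goes at most 41.7 mm and 7.16 degrees, less where a joint would pass 70% of its speed; a pose out of reach is approached as far as the arm can. A call with a number of a shift or a turn outside -1 to 1 is refused whole. A call with a gripper value outside its range is refused whole. The fingers move at their own pace and stop on an object; the grip force is fixed at half the most. Time passes only in rows, so rows that repeat a pose let the fingers close. It gives the time, the measured TCP pose, the force, the opening and the grip force at its end, in the units of the state.
- manip.get_state(): the state, without advancing time (a new reading comes with each control period).
- cams.grab_frame(name): name is "scene" or "top" or "wrist"; returns a dict with "frame" (384x512x3 uint8, blue, green, red), "camera_matrix" (3x3 intrinsics, pixels), "xyz" and "orientation" of the camera in the world; the wrist camera has in their place "tool_from_camera" (4x4, takes a point from camera to tool coordinates, whose origin is the TCP and whose axes are the flange's). Camera axes: x right, y down, z forward; pixel columns grow to the right and rows downward; lengths in m; the calibration is good to about 2 mm. A picture is of the moment at which its call begins: read the wrist's pose just before it. There is no depth.
- manip.hand_in(): hands the job in; it is judged then, once.
Trained networks look in the newest picture that a camera, given by its name, has taken for a name from the list of things; names that differ only in an ending like _2 or _b are one class to them, and where a whole thing is asked for, a point or a joint stands for the part that bears it (a point fixed in the world has none). Each returns a list of dicts, best first, with "score" (0 to 1); they miss things now and then, are a little off and sometimes report something else, mostly with a low value. They report only what shows in the picture. A call takes as long as a camera call. They do not tell look-alikes from the thing itself.
- cams.cut_out(camera, target): "region" (384x512 bool, what is visible of it) and "box" ([left, top, right, bottom] in pixels, round what is visible of it).
The state is a dict: "time": time; "qpos": joint angles; "dq": joint speeds; "effort": joint torques, N m; "position": TCP position; "tcp_rot": TCP orientation; "force": force on the tool from outside, world axes, zero at the start; "torque": the same for the moment, N m; "grip_width": finger opening in m; "grip_force": force on a finger pad.
Only numpy, scipy, OpenCV 4.12 (cv2) and the standard library are available. Lean on these libraries where they do the work, as an engineer would, in place of code of your own. Each camera call takes 0.05 s, during which the arm holds its last target. There are 200 camera calls.

TASK

Lift the dust cover off the balance's bowl and lay it flat, knob up, on the bench. Then pour all eight bearing balls from the short steel cup into the bowl and stand the empty cup upright, wholly on the round cork mat. Leave the beaker, jar, bottle and screwdriver where they are.

Things in the scene. Friction and masses are not known exactly. Their poses are not given: they have to be found in the camera images.
- cup: short open steel cup that holds the balls: straight round wall, 60 mm outside diameter, 75 mm high, wall 3 mm, 4 mm floor, about 110 g empty. Origin: centre of its underside; z up towards the mouth
- cover: grey round dust cover lying on the balance's bowl. Plug of 104 mm diameter and 5 mm height below, disc of 132 mm diameter and 5 mm thickness above it, then a black knob on the axis: 16 mm stem from 10 to 24 mm, 26 mm wide head from 26 to 44 mm above the origin. Origin: centre of the plug's underside, z up. The plug sits loosely in the bowl, the disc on its rim. About 120 g
- balance: fixed white bench balance, 210 x 170 mm (its x, y), 60 mm high, keys and display towards its -x; a steel bowl is fixed on it, centred 30 mm towards its +x. Origin: centre of its underside on the bench
- bowl_rim (a point): centre of the bowl's mouth, level with its rim (110 mm above the bench). The bowl is round, 120 mm outside diameter at the rim, wall 3 mm
- bowl_floor (a point): centre of the bowl's inner floor, 41 mm below its rim
- mat: fixed round cork mat on the bench, 100 mm diameter, 6 mm thick. Origin: centre of its underside
- tray: fixed shallow aluminium tray, 130 x 230 mm (its x, y), walls 12 mm high and 3 mm thick, floor 3 mm; cup and beaker stand in it. Origin: centre of its underside
- beaker: bystander: taller, narrower, empty steel beaker, 52 mm diameter, 110 mm high, standing loose in the tray. Origin: centre of its underside
- jar: bystander: loose amber glass jar with black cap, 52 mm diameter, 75 mm high. Origin: centre of its underside
- bottle: bystander: loose white bottle, 58 mm diameter, 150 mm high, standing near the balance. Origin: centre of its underside
- driver: bystander: loose screwdriver lying on the bench, 160 mm long along its x, under 30 mm high. Origin: middle of its length, at the bench
- loupe: bystander: fixed black eye loupe standing on the bench, 36 mm diameter, 45 mm high. Origin: centre of its underside
- slidebox: bystander: fixed wooden slide box, 90 x 120 mm (x, y), 35 mm high. Origin: centre of its underside
- ball0: steel bearing ball, 16 mm diameter, 16.5 g, one of eight alike, in the cup at the start. Origin: its centre
- ball1: steel bearing ball, 16 mm diameter, 16.5 g, one of eight alike, in the cup at the start. Origin: its centre
- ball2: steel bearing ball, 16 mm diameter, 16.5 g, one of eight alike, in the cup at the start. Origin: its centre
- ball3: steel bearing ball, 16 mm diameter, 16.5 g, one of eight alike, in the cup at the start. Origin: its centre
- ball4: steel bearing ball, 16 mm diameter, 16.5 g, one of eight alike, in the cup at the start. Origin: its centre
- ball5: steel bearing ball, 16 mm diameter, 16.5 g, one of eight alike, in the cup at the start. Origin: its centre
- ball6: steel bearing ball, 16 mm diameter, 16.5 g, one of eight alike, in the cup at the start. Origin: its centre
- ball7: steel bearing ball, 16 mm diameter, 16.5 g, one of eight alike, in the cup at the start. Origin: its centre
There are look-alikes about, which are no part of the job. Leave any pink, purple or yellow look-alike of the cup alone.

How it is judged:
On the way, in this order (a step that is already met when the one before it is completed fails the run):
1. the cover lies flat on the bench, knob up, let go (height (world z) of cover below 0.005 m and angle between cover's own z axis and vertical below 0.1 rad and linear speed of cover below 0.03 m/s and contact force between the fingers and cover below 0.1 N), for 0.2 s.
2. the cup is held tipped over the bowl (angle between cup's own z axis and vertical above 1.2 rad and height (world z) of cup above 0.11 m and horizontal distance between cup and bowl_rim below 0.15 m and contact force between the fingers and cup above 0.5 N), for 0.1 s.
3. all eight balls are in the bowl (horizontal distance between each of ball0, ball1, ball2, ball3, ball4, ball5, ball6, ball7 and bowl_floor below 0.056 m and z of ball0 in the frame of bowl_floor between 0 and 0.042 m and z of ball1 in the frame of bowl_floor between 0 and 0.042 m and z of ball2 in the frame of bowl_floor between 0 and 0.042 m and z of ball3 in the frame of bowl_floor between 0 and 0.042 m and z of ball4 in the frame of bowl_floor between 0 and 0.042 m and z of ball5 in the frame of bowl_floor between 0 and 0.042 m and z of ball6 in the frame of bowl_floor between 0 and 0.042 m and z of ball7 in the frame of bowl_floor between 0 and 0.042 m), for 0.2 s.
At the end, for the whole second after the job is handed in: all eight balls lie inside the bowl; the cup stands upright (within 0.1 rad) on the cork mat, its axis within 24 mm of the mat's centre; the cover lies flat, knob up (within 0.1 rad), on the bench; cup and cover at rest (all of step 3 and horizontal distance between cup and mat below 0.024 m and angle between each of cup, cover's own z axis and vertical below 0.1 rad and height (world z) of cup between 0.003 and 0.01 m and linear speed of each of cup, cover below 0.03 m/s and height (world z) of cover below 0.005 m); the robot touches nothing.
It fails at once if the beaker is moved more than 20 mm or tipped (distance of beaker from where it was at the start of the episode above 0.02 m or angle between beaker's own z axis and vertical above 0.3 rad).
It fails at once if the jar is moved more than 20 mm or tipped (distance of jar from where it was at the start of the episode above 0.02 m or angle between jar's own z axis and vertical above 0.3 rad).
It fails at once if the bottle is moved more than 20 mm or tipped (distance of bottle from where it was at the start of the episode above 0.02 m or angle between bottle's own z axis and vertical above 0.3 rad).
It fails at once if the screwdriver is moved more than 20 mm (distance of driver from where it was at the start of the episode above 0.02 m).
It also fails if it takes over 72 s, if anything falls off the work surface, if the arm or the gripper's body presses on something with over 40 N, if the wrist force passes 120 N, or if a joint passes its speed limit or range.

## Working session

There is one attempt and no reset: what is moved stays moved. The work goes in short steps, Python scripts to look and compute and a tool call to move; the robot and the scene stay as the last step left them, time stands still between calls to the robot, and variables do not carry over. Pictures are saved under pics/ and viewed, at most 10 in all, crops included, and the job is handed in when it is done.

Besides the shell and the picture viewer there is one more tool, called as name(argument=value, ...) on one line, values as JSON. apply_moves: Moves the arm, as the interface text tells. Its arguments: {"type":"object","properties":{"commands":{"type":"array","items":{"type":"object","properties":{"gripper":{"type":"number"},"travel":{"type":"array","items":{"type":"number","minimum":-1,"maximum":1}},"delta_rot":{"type":"array","items":{"type":"number","minimum":-1,"maximum":1}}}}}},"required":["commands"]}

```bash
mkdir -p pics; cat > h.py <<'E'
import numpy as np, cv2
from cell import manip, cams
from scipy.spatial.transform import Rotation as R
def cam(f):
    if 'xyz' in f:
        o=np.array(f['orientation'],float)
        Rm=o if o.shape==(3,3) else (R.from_euler('xyz',o).as_matrix() if o.size==3 else R.from_quat(o).as_matrix())
        return np.array(f['camera_matrix']),Rm,np.array(f['xyz'])
    s=manip.get_state(); T=np.eye(4); T[:3,:3]=R.from_euler('xyz',s['tcp_rot']).as_matrix(); T[:3,3]=s['position']
    M=T@np.array(f['tool_from_camera']); return np.array(f['camera_matrix']),M[:3,:3],M[:3,3]
def px2w(c,u,v,z):
    K,Rm,t=c; d=Rm@np.linalg.inv(K)@np.array([u,v,1.]); return t+d*(z-t[2])/d[2]
def w2px(c,p):
    K,Rm,t=c; q=K@(Rm.T@(np.asarray(p,float)-t)); return q[:2]/q[2]
E
python3 - <<'E'
from h import *
s=manip.get_state(); print({k:np.round(v,3) for k,v in s.items()})
for n in ['top','scene']:
    f=cams.grab_frame(n); c=cam(f); cv2.imwrite(f'pics/{n}0.png',f['frame'])
    print(n,f['orientation'],c[2],c[0].tolist())
    for t in ['cup','cover','balance','mat','tray','beaker','jar','bottle','driver','loupe','slidebox','ball0']:
        for r in cams.cut_out(n,t)[:4]:
            ys,xs=np.nonzero(r['region']); 
            print(t,round(r['score'],2),np.round(r['box']).tolist(),'cen',xs.mean().round(1),ys.mean().round(1),'w0',px2w(c,xs.mean(),ys.mean(),0)[:2].round(3))
E
```

```text
{'time': np.float64(0.0), 'qpos': array([-1.3  ,  0.418, -0.01 ,  1.614,  0.005,  1.111, -0.053]), 'dq': array([ 0.001, -0.   , -0.   , -0.002,  0.001, -0.003,  0.001]), 'effort': array([ 0.0000e+00, -8.5127e+01,  6.3900e-01, -4.2598e+01, -4.9000e-02,
        1.9000e-02,  0.0000e+00]), 'position': array([0.192, 0.595, 0.224]), 'tcp_rot': array([-3.14,  0.  ,  2.83]), 'force': array([ 0.642, -0.228, -0.004]), 'torque': array([-0.004, -0.017, -0.031]), 'grip_force': np.float64(0.0), 'grip_width': np.float64(0.094)}
top [-3.04367226 -0.01878258 -1.57886581] [0.52082893 0.02012069 1.32791197] [[499.114627699709, 0.0, 249.01903834376128], [0.0, 499.114627699709, 189.9584306298599], [0.0, 0.0, 1.0]]
cup 0.92 [198.0, 244.0, 226.0, 270.0] cen 210.3 255.8 w0 [0.477 0.098]
cup 0.82 [133.0, 188.0, 164.0, 210.0] cen 148.5 199.3 w0 [0.628 0.262]
cup 0.65 [175.0, 189.0, 198.0, 213.0] cen 186.4 202.4 w0 [0.619 0.161]
cup 0.59 [141.0, 241.0, 170.0, 267.0] cen 152.5 254.9 w0 [0.481 0.249]
cover 0.98 [351.0, 204.0, 405.0, 260.0] cen 379.8 231.2 w0 [ 0.538 -0.354]
balance 0.73 [327.0, 198.0, 411.0, 295
[... 1734 characters left out ...]
] cen 219.2 185.9 w0 [ 0.46  -0.049]
beaker 0.66 [243.0, 184.0, 253.0, 208.0] cen 246.8 195.8 w0 [0.516 0.026]
beaker 0.62 [342.0, 138.0, 362.0, 177.0] cen 352.6 156.9 w0 [0.353 0.383]
jar 0.59 [230.0, 205.0, 253.0, 239.0] cen 243.2 221.7 w0 [0.627 0.004]
jar 0.51 [204.0, 239.0, 217.0, 290.0] cen 208.6 271.9 w0 [ 0.8   -0.098]
bottle 0.61 [70.0, 185.0, 101.0, 243.0] cen 83.8 217.0 w0 [ 0.559 -0.42 ]
driver 0.78 [203.0, 239.0, 218.0, 291.0] cen 208.9 271.1 w0 [ 0.797 -0.097]
loupe 0.57 [242.0, 185.0, 250.0, 209.0] cen 247.0 196.1 w0 [0.518 0.026]
loupe 0.41 [306.0, 159.0, 330.0, 190.0] cen 319.7 171.9 w0 [0.423 0.26 ]
slidebox 0.81 [256.0, 238.0, 317.0, 280.0] cen 287.5 257.7 w0 [0.774 0.097]
```

View pics/top0.png

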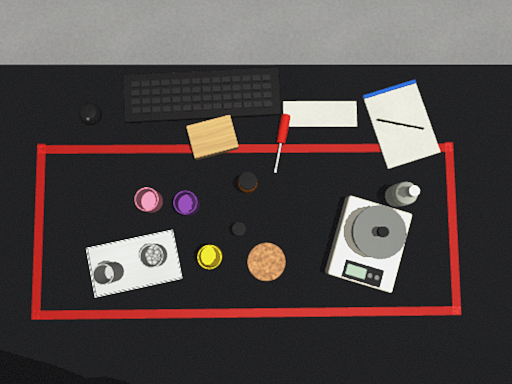

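View pics/scene0.png

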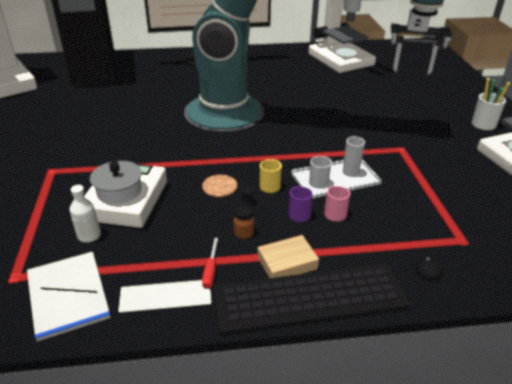

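The top view shows the steel cup with balls at about (153,255), the beaker at (107,272), the yellow, purple and pink look-alikes, the mat at (266,261), and the cover knob at (383,231). The bottle is at (402,193). The scene view agrees. Next I fit each shape to its outline.

```bash
cat >> h.py <<'E'
from scipy.optimize import least_squares
def cyl(rz,n=48):
    a=np.linspace(0,2*np.pi,n,endpoint=False)
    return np.vstack([np.c_[r*np.cos(a),r*np.sin(a),0*a+z] for r,z in rz])
def fitbox(obs,rz,z0,x0):
    P=cyl(rz)
    def res(p):
        e=[]
        for c,b in obs:
            q=np.array([w2px(c,P+0)[0:0] for _ in []]) if 0 else None
            K,Rm,t=c; Q=(K@(Rm.T@(P+[p[0],p[1],z0]-t).T)); Q=Q[:2]/Q[2]
            e+=[Q[0].min()-b[0],Q[1].min()-b[1],Q[0].max()-b[2],Q[1].max()-b[3]]
        return e
    r=least_squares(res,x0,loss='soft_l1'); return r.x,np.round(r.fun if 0 else res(r.x),1)
E
python3 - <<'E'
from h import *
C={n:cam(cams.grab_frame(n)) for n in ['top','scene']}
def go(t,rz,z0,bt,bs):
    for o in ([('top',bt)],[('scene',bs)],[('top',bt),('scene',bs)]):
        x,e=fitbox([(C[n],b) for n,b in o if b],rz,z0,[.5,0.]) if all(b for _,b in o) else (None,None)
        if x is not None: print(t,[n for n,_ in o],x.round(4),e)
go('cup',[(.03,0),(.03,.075)],.003,[141,241,170,267],[309,160,329,186])
go('cover',[(.066,.005),(.066,.01)],.105,[351,204,405,260],None)
go('mat',[(.05,0),(.05,.006)],0,[247,245,284,278],[201,177,236,197])
go('beaker',[(.026,0),(.026,.11)],.003,[94,261,127,283],[342,138,362,177])
go('jar',[(.026,0),(.026,.075)],0,[238,175,258,194],[230,205,253,239])
go('bottle',[(.029,0),(.029,.1),(.012,.15)],0,[385,180,419,208],[70,185,101,243])
print('knob',px2w(C['top'],383,231.5,.149), 'scene',px2w(C['scene'],114.5,163,.149))
print('balance corners',[px2w(C['top'],u,v,.06)[:2].round(3) for u,v in [(347,196),(412,213),(391,292),(328,277)]])
print('driver',[px2w(C['top'],u,v,.01)[:2].round(3) for u,v in [(286,114),(275,172)]])
for u,v in [(38,148),(452,148),(458,313),(34,315)]: print('tape',px2w(C['top'],u,v,0)[:2].round(3))
E
```

```text
cup ['top'] [0.4853 0.2338] [ 0.2  0.7 -0.2 -0.7]
cup ['scene'] [0.4751 0.2408] [-1.6 -5.5  1.4  1.6]
cup ['top', 'scene'] [0.4855 0.2347] [-0.1  0.7 -0.6 -0.7 -2.9 -3.4  0.2  3.9]
cover ['top'] [ 0.5354 -0.3174] [-0.2  0.8  0.2 -0.8]
mat ['top'] [ 0.4623 -0.0476] [-0.5 -3.   0.5  2.5]
mat ['scene'] [ 0.4674 -0.051 ] [ 0.2 -1.2 -0.2  1. ]
mat ['top', 'scene'] [ 0.4651 -0.0493] [ 0.1 -4.1  1.2  1.3  0.8 -1.7  0.3  0.5]
beaker ['top'] [0.4427 0.3421] [ 0.4 -1.  -0.4  0.9]
beaker ['scene'] [0.442  0.3464] [-1.4 -1.1  1.2  0.8]
beaker ['top', 'scene'] [0.443 0.343] [-0.  -1.1 -0.8  0.7 -2.4 -0.8  0.2  1.1]
jar ['top'] [ 0.6603 -0.002 ] [-0.3 -1.8  0.3  2.2]
jar ['scene'] [ 0.6716 -0.0052] [ 1.1 -0.9 -1.1  0.8]
jar ['top', 'scene'] [ 0.6661 -0.0029] [ 0.  -4.1  0.6  0.1  1.8 -2.2 -0.4 -0.7]
bottle ['top'] [ 0.6322 -0.398 ] [-0.7  1.   0.6 -1.2]
bottle ['scene'] [ 0.6344 -0.3942] [-0.4  0.3  0.4 -0.3]
bottle ['top', 'scene'] [ 0.6329 -0.3962] [-1.4  0.7 -0.2 -1.4 -1.1  0.  -0.3 -0.6]
knob [ 0.53572748 -0.31926958  0.149     ] scene [ 0.53263149 -0.31776616  0.149     ]
balance corners [array([ 0.628, -0.255]), array([ 0.583, -0.421]), array([ 0.385, -0.36 ]), array([ 0.424, -0.202])]
driver [array([ 0.855, -0.107]), array([ 0.698, -0.075])]
tape [0.767 0.558]
tape [ 0.762 -0.558]
tape [ 0.322 -0.553]
tape [0.329 0.554]
```

```bash
cat >> h.py <<'E'
def rel(wps, start=None):
    """wps: list of (xyz, R or rpy, nrows); prints travel/delta_rot of each target relative to the previous one"""
    s=manip.get_state()
    p,Rm=(np.array(s['position']),R.from_euler('xyz',s['tcp_rot'])) if start is None else start
    for q,r in wps:
        r=r if isinstance(r,R) else R.from_euler('xyz',r); q=np.array(q,float)
        t=Rm.inv().apply(q-p); w=(Rm.inv()*r).as_rotvec()
        print('travel',(t/.6).round(4).tolist(),'rot',(w/2/np.pi).round(4).tolist(),'| rows',round(max(np.linalg.norm(t)/.0417,np.degrees(np.linalg.norm(w))/7.16),1))
        p,Rm=q,r
def log():
    import json
    s=manip.get_state(); open('log.jsonl','a').write(json.dumps({k:np.asarray(s[k]).tolist() for k in('qpos','position','tcp_rot')})+'\n')
    print('t',s['time'].round(2),'q',s['qpos'].round(3),'p',s['position'].round(4),'rpy',s['tcp_rot'].round(3),'F',s['force'].round(1),'w',s['grip_width'].round(4),'gf',s['grip_force'].round(1))
E
python3 - <<'E'
from h import *
log()
P=np.pi
rel([((.30,.30,.25),(P,0,2.5)),((.43,0,.25),(P,0,2.25)),((.535,-.318,.25),(P,0,2.0)),((.535,-.318,.141),(P,0,2.0))])
E
```

```text
Traceback (most recent call last):
  File "h.py", line 41, in log
    print('t',s['time'].round(2),'q',s['qpos'].round(3),'p',s['position'].round(4),'rpy',s['tcp_rot'].round(3),'F',s['force'].round(1),'w',s['grip_width'].round(4),'gf',s['grip_force'].round(1))
              ^^^^^^^^^^^^^^^
AttributeError: 'float' object has no attribute 'round'
```

```bash
sed -i "s/    s=manip.get_state(); open/    s={k:np.asarray(v,float) for k,v in manip.get_state().items()}; open/" h.py
python3 - <<'E'
from h import *
log()
P=np.pi
rel([((.30,.30,.25),(P,0,2.5)),((.43,0,.25),(P,0,2.25)),((.535,-.318,.25),(P,0,2.0)),((.535,-.318,.141),(P,0,2.0))])
E
```

```text
t 1.4 q [-1.301  0.417 -0.01   1.614  0.005  1.111 -0.053] p [0.1917 0.5949 0.2245] rpy [-3.142  0.     2.83 ] F [ 0.1 -0.1  0.5] w 0.0941 gf 0.0
travel [-0.3225, -0.4124, -0.0425] rot [-0.0, 0.0, 0.0525] | rows 7.6
travel [-0.4728, -0.2709, -0.0] rot [0.0, -0.0, 0.0398] | rows 7.8
travel [-0.5223, -0.1968, -0.0] rot [-0.0, -0.0, 0.0398] | rows 8.0
travel [0.0, -0.0, 0.1817] rot [0.0, 0.0, 0.0] | rows 2.6
```

apply_moves(commands=[{"gripper": 1,"travel": [-0.3225,-0.4124,-0.0425],"delta_rot": [0,0,0.0525]},{"gripper": 1,"travel": [-0.3225,-0.4124,-0.0425],"delta_rot": [0,0,0.0525]},{"gripper": 1,"travel": [-0.3225,-0.4124,-0.0425],"delta_rot": [0,0,0.0525]},{"gripper": 1,"travel": [-0.3225,-0.4124,-0.0425],"delta_rot": [0,0,0.0525]},{"gripper": 1,"travel": [-0.3225,-0.4124,-0.0425],"delta_rot": [0,0,0.0525]},{"gripper": 1,"travel": [-0.3225,-0.4124,-0.0425],"delta_rot": [0,0,0.0525]},{"gripper": 1,"travel": [-0.3225,-0.4124,-0.0425],"delta_rot": [0,0,0.0525]},{"gripper": 1,"travel": [-0.3225,-0.4124,-0.0425],"delta_rot": [0,0,0.0525]}])

```text
time: 2.07
position: [0.3011, 0.2964, 0.2504]
tcp_rot: [3.141, -0.0, 2.497]
force: [0.6, -0.6, 0.6]
grip_width: 0.0937
grip_force: 0.0
```

```bash
python3 - <<'E'
from h import *
log()
P=np.pi
rel([((.43,0,.25),(P,0,2.25)),((.535,-.318,.25),(P,0,2.0)),((.535,-.318,.141),(P,0,2.0))])
E
```

```text
t 2.07 q [-1.048  0.013  0.2    2.059 -0.003  1.069  0.08 ] p [0.3011 0.2964 0.2504] rpy [ 3.141 -0.     2.497] F [ 0.6 -0.6  0.6] w 0.0937 gf 0.0
travel [-0.4685, -0.2658, 0.0005] rot [0.0001, -0.0, 0.0393] | rows 7.7
travel [-0.5223, -0.1968, -0.0] rot [-0.0, -0.0, 0.0398] | rows 8.0
travel [0.0, -0.0, 0.1817] rot [0.0, 0.0, 0.0] | rows 2.6
```

apply_moves(commands=[{"gripper": 1,"travel": [-0.4728,-0.2709,0],"delta_rot": [0,0,0.0398]},{"gripper": 1,"travel": [-0.4728,-0.2709,0],"delta_rot": [0,0,0.0398]},{"gripper": 1,"travel": [-0.4728,-0.2709,0],"delta_rot": [0,0,0.0398]},{"gripper": 1,"travel": [-0.4728,-0.2709,0],"delta_rot": [0,0,0.0398]},{"gripper": 1,"travel": [-0.4728,-0.2709,0],"delta_rot": [0,0,0.0398]},{"gripper": 1,"travel": [-0.4728,-0.2709,0],"delta_rot": [0,0,0.0398]},{"gripper": 1,"travel": [-0.4728,-0.2709,0],"delta_rot": [0,0,0.0398]},{"gripper": 1,"travel": [-0.4728,-0.2709,0],"delta_rot": [0,0,0.0398]}])

```text
time: 2.73
position: [0.4305, -0.0028, 0.2505]
tcp_rot: [3.14, 0.001, 2.249]
force: [-0.1, 0.1, 0.1]
grip_width: 0.094
grip_force: 0.0
```

apply_moves(commands=[{"gripper": 1,"travel": [-0.5223,-0.1968,0],"delta_rot": [0,0,0.0398]},{"gripper": 1,"travel": [-0.5223,-0.1968,0],"delta_rot": [0,0,0.0398]},{"gripper": 1,"travel": [-0.5223,-0.1968,0],"delta_rot": [0,0,0.0398]},{"gripper": 1,"travel": [-0.5223,-0.1968,0],"delta_rot": [0,0,0.0398]},{"gripper": 1,"travel": [-0.5223,-0.1968,0],"delta_rot": [0,0,0.0398]},{"gripper": 1,"travel": [-0.5223,-0.1968,0],"delta_rot": [0,0,0.0398]},{"gripper": 1,"travel": [-0.5223,-0.1968,0],"delta_rot": [0,0,0.0398]},{"gripper": 1,"travel": [-0.5223,-0.1968,0],"delta_rot": [0,0,0.0398]}])

```text
time: 3.4
position: [0.5349, -0.3184, 0.2497]
tcp_rot: [3.142, -0.0, 2.001]
force: [0.1, 0.0, 1.0]
grip_width: 0.0944
grip_force: 0.0
```

```bash
python3 - <<'E'
from h import *
log()
f=cams.grab_frame('wrist'); c=cam(f); cv2.imwrite('pics/w1.png',f['frame'])
print(np.array(f['tool_from_camera']).round(3).tolist())
for r in cams.cut_out('wrist','cover')[:2]: 
  print(r['score'],r['box']); ys,xs=np.nonzero(r['region']); print(xs.mean(),ys.mean())
print('knob pred px',w2px(c,[.535,-.318,.149]))
E
```

```text
t 3.4 q [-0.064  0.483  0.767  1.612 -0.355  1.191  1.209] p [ 0.5349 -0.3184  0.2497] rpy [ 3.142 -0.     2.001] F [0.1 0.  1. ] w 0.0944 gf 0.0
[[0.001, -0.96, -0.281, 0.082], [1.0, 0.0, 0.0, -0.001], [-0.0, -0.281, 0.96, -0.161], [0.0, 0.0, 0.0, 1.0]]
0.61 [196.6, 128.0, 315.3, 238.9]
255.96318961520632 184.9663421418637
knob pred px [260.6037285  187.55779493]
```

View pics/w1.png

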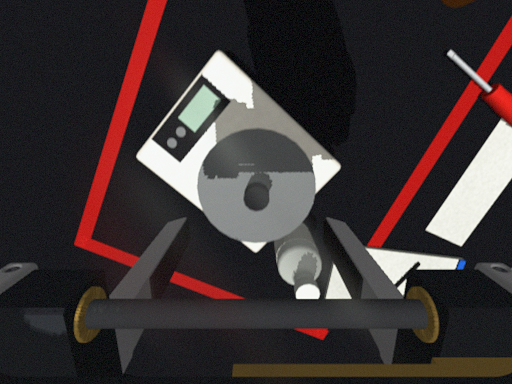

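apply_moves(commands=[{"gripper": 1,"travel": [0,0,0.06],"delta_rot": [0,0,0]},{"gripper": 1,"travel": [0,0,0.12],"delta_rot": [0,0,0]},{"gripper": 1,"travel": [0,0,0.16],"delta_rot": [0,0,0]},{"gripper": 1,"travel": [0,0,0.181],"delta_rot": [0,0,0]},{"gripper": 1,"travel": [0,0,0.181],"delta_rot": [0,0,0]},{"gripper": 0,"travel": [0,0,0.181],"delta_rot": [0,0,0]},{"gripper": 0,"travel": [0,0,0.181],"delta_rot": [0,0,0]},{"gripper": 0,"travel": [0,0,0.181],"delta_rot": [0,0,0]}])

```text
time: 4.17
position: [0.5352, -0.317, 0.1432]
tcp_rot: [3.14, 0.002, 2.0]
force: [0.4, 0.4, 0.2]
grip_width: 0.0775
grip_force: 0.0
```

apply_moves(commands=[{"gripper": 0,"travel": [0,0,0],"delta_rot": [0,0,0]},{"gripper": 0,"travel": [0,0,0],"delta_rot": [0,0,0]},{"gripper": 0,"travel": [0,0,0],"delta_rot": [0,0,0]},{"gripper": 0,"travel": [0,0,0],"delta_rot": [0,0,0]}])

```text
time: 4.5
position: [0.5345, -0.3166, 0.1417]
tcp_rot: [3.141, 0.0, 2.0]
force: [-0.1, 0.9, -0.2]
grip_width: 0.0509
grip_force: 0.0
```

```bash
python3 - <<'E'
from h import *
log()
P=np.pi; r=(P,0,2.0)
rel([((.535,-.318,.21),r),((.61,-.145,.21),r),((.61,-.145,.037),r)],((np.array([.535,-.318,.141])),R.from_euler('xyz',r)))
E
```

```text
t 4.5 q [-0.019  0.593  0.701  1.716 -0.443  0.997  1.273] p [ 0.5345 -0.3166  0.1417] rpy [3.141 0.    2.   ] F [-0.1  0.9 -0.2] w 0.0509 gf 0.0
travel [0.0, 0.0, -0.115] rot [0.0, 0.0, 0.0] | rows 1.7
travel [0.2102, 0.2337, 0.0] rot [0.0, 0.0, 0.0] | rows 4.5
travel [0.0, -0.0, 0.2883] rot [0.0, 0.0, 0.0] | rows 4.1
```

apply_moves(commands=[{"gripper": 0,"travel": [0,0,0],"delta_rot": [0,0,0]},{"gripper": 0,"travel": [0,0,0],"delta_rot": [0,0,0]},{"gripper": 0,"travel": [0,0,0],"delta_rot": [0,0,0]},{"gripper": 0,"travel": [0,0,0],"delta_rot": [0,0,0]},{"gripper": 0,"travel": [0,0,0],"delta_rot": [0,0,0]},{"gripper": 0,"travel": [0,0,0],"delta_rot": [0,0,0]}])

```text
time: 5.0
position: [0.5344, -0.3166, 0.1414]
tcp_rot: [-3.142, 0.0, 2.0]
force: [0.1, -0.9, -0.7]
grip_width: 0.0251
grip_force: 30.0
```

apply_moves(commands=[{"gripper": 0,"travel": [0,0,-0.02],"delta_rot": [0,0,0]},{"gripper": 0,"travel": [0,0,-0.05],"delta_rot": [0,0,0]},{"gripper": 0,"travel": [0,0,-0.09],"delta_rot": [0,0,0]},{"gripper": 0,"travel": [0,0,-0.115],"delta_rot": [0,0,0]},{"gripper": 0,"travel": [0,0,-0.115],"delta_rot": [0,0,0]}])

```text
time: 5.42
position: [0.5353, -0.3176, 0.2143]
tcp_rot: [3.139, 0.003, 1.999]
force: [-0.2, 0.2, -0.5]
grip_width: 0.025
grip_force: 30.0
```

apply_moves(commands=[{"gripper": 0,"travel": [0.03,0.035,0],"delta_rot": [0,0,0]},{"gripper": 0,"travel": [0.07,0.08,0],"delta_rot": [0,0,0]},{"gripper": 0,"travel": [0.11,0.125,0],"delta_rot": [0,0,0]},{"gripper": 0,"travel": [0.15,0.17,0],"delta_rot": [0,0,0]},{"gripper": 0,"travel": [0.19,0.21,0],"delta_rot": [0,0,0]},{"gripper": 0,"travel": [0.21,0.2337,0.02],"delta_rot": [0,0,0]},{"gripper": 0,"travel": [0.21,0.2337,0.06],"delta_rot": [0,0,0]},{"gripper": 0,"travel": [0.21,0.2337,0.1],"delta_rot": [0,0,0]}])

```text
time: 6.08
position: [0.6101, -0.1423, 0.1495]
tcp_rot: [3.141, 0.0, 2.002]
force: [-0.2, -0.9, -1.4]
grip_width: 0.0252
grip_force: 30.0
```

apply_moves(commands=[{"gripper": 0,"travel": [0,0,0.05],"delta_rot": [0,0,0]},{"gripper": 0,"travel": [0,0,0.1],"delta_rot": [0,0,0]},{"gripper": 0,"travel": [0,0,0.14],"delta_rot": [0,0,0]},{"gripper": 0,"travel": [0,0,0.165],"delta_rot": [0,0,0]},{"gripper": 0,"travel": [0,0,0.18],"delta_rot": [0,0,0]},{"gripper": 0,"travel": [0,0,0.187],"delta_rot": [0,0,0]},{"gripper": 0,"travel": [0,0,0.187],"delta_rot": [0,0,0]},{"gripper": 0,"travel": [0,0,0.187],"delta_rot": [0,0,0]}])

```text
time: 6.75
position: [0.6101, -0.144, 0.0392]
tcp_rot: [3.141, 0.001, 2.0]
force: [-0.0, -0.8, 0.4]
grip_width: 0.0248
grip_force: 30.0
```

```bash
python3 - <<'E'
from h import *
log()
E
```

```text
t 6.75 q [-0.245  0.726  0.596  1.75  -0.529  0.83   1.029] p [ 0.6101 -0.144   0.0392] rpy [3.141e+00 1.000e-03 2.000e+00] F [-0.  -0.8  0.4] w 0.0248 gf 30.0
```

apply_moves(commands=[{"gripper": 0,"travel": [0,0,0.002],"delta_rot": [0,0,0]},{"gripper": 0,"travel": [0,0,0.004],"delta_rot": [0,0,0]},{"gripper": 0,"travel": [0,0,0.005],"delta_rot": [0,0,0]},{"gripper": 0,"travel": [0,0,0.005],"delta_rot": [0,0,0]}])

```text
time: 7.08
position: [0.6101, -0.1437, 0.0363]
tcp_rot: [3.14, 0.0, 2.0]
force: [-2.4, 1.7, 9.5]
grip_width: 0.0248
grip_force: 30.0
```

apply_moves(commands=[{"gripper": 1,"travel": [0,0,0],"delta_rot": [0,0,0]},{"gripper": 1,"travel": [0,0,0],"delta_rot": [0,0,0]},{"gripper": 1,"travel": [0,0,0],"delta_rot": [0,0,0]},{"gripper": 1,"travel": [0,0,0],"delta_rot": [0,0,0]},{"gripper": 1,"travel": [0,0,0],"delta_rot": [0,0,0]},{"gripper": 1,"travel": [0,0,0],"delta_rot": [0,0,0]}])

```text
time: 7.58
position: [0.6095, -0.1437, 0.0352]
tcp_rot: [-3.142, 0.0, 2.0]
force: [-1.2, 0.5, 0.7]
grip_width: 0.0617
grip_force: 0.0
```

apply_moves(commands=[{"gripper": 1,"travel": [0,0,-0.05],"delta_rot": [0,0,0]},{"gripper": 1,"travel": [0,0,-0.1],"delta_rot": [0,0,0]},{"gripper": 1,"travel": [0,0,-0.16],"delta_rot": [0,0,0]},{"gripper": 1,"travel": [0,0,-0.22],"delta_rot": [0,0,0]},{"gripper": 1,"travel": [0,0,-0.28],"delta_rot": [0,0,0]},{"gripper": 1,"travel": [0,0,-0.34],"delta_rot": [0,0,0]},{"gripper": 1,"travel": [0,0,-0.355],"delta_rot": [0,0,0]}])

```text
time: 8.17
position: [0.6109, -0.1446, 0.2537]
tcp_rot: [3.136, 0.003, 1.999]
force: [0.7, -0.1, 0.5]
grip_width: 0.0939
grip_force: 0.0
```

```bash
cat > kin.py <<'E'
from h import *
import json
D=[json.loads(l) for l in open('log.jsonl')]
Q=np.array([d['qpos'] for d in D]); Pm=np.array([d['position'] for d in D]); Rs=R.from_euler('xyz',[d['tcp_rot'] for d in D])
def fk(q,k,sg):
    h,L1,L2,L3,o1,o2,yaw0,y7=k
    r=R.from_euler('z',yaw0+sg[0]*q[0]); p=np.array([0,0,h])
    r=r*R.from_euler('y',q[1])*R.from_euler('z',sg[1]*q[2]); p=p+r.apply([o1,0,L1])
    r=r*R.from_euler('y',q[3])*R.from_euler('z',sg[2]*q[4]); p=p+r.apply([o2,0,L2])
    r=r*R.from_euler('y',q[5])*R.from_euler('z',sg[3]*q[6]+y7); p=p+r.apply([0,0,L3]); return p,r
def fit():
    import itertools
    best=None
    for sg in itertools.product([1,-1],repeat=4):
      for y7 in (0,np.pi/2,np.pi,-np.pi/2):
        def res(k): 
            e=[]
            for q,p,r in zip(Q,Pm,Rs):
                a,b=fk(q,k,sg); e+=list(a-p)+list(.3*(b.inv()*r).as_rotvec())
            return e
        s=least_squares(res,[.35,.42,.42,.25,0,0,0,y7])
        if best is None or s.cost<best[0]: best=(s.cost,s.x,sg,np.abs(s.fun).max())
    return best
E
python3 - <<'E'
from kin import *
log()
b=fit(); print(len(Q),b)
f=cams.grab_frame('top'); cv2.imwrite('pics/top1.png',f['frame'])
f=cams.grab_frame('scene'); cv2.imwrite('pics/sc1.png',f['frame'])
c=cam(f)
for r in cams.cut_out('scene','cover')[:2]: print(r['score'],r['box'])
E
```

```text
t 8.17 q [-0.354  0.481  0.75   1.598 -0.348  1.194  0.895] p [ 0.6109 -0.1446  0.2537] rpy [3.136e+00 3.000e-03 1.999e+00] F [ 0.7 -0.1  0.5] w 0.0939 gf 0.0
6 (np.float64(9.059405321249694e-05), array([ 7.78950299e+00,  5.09925790e-01,  4.87245188e-01,  7.78912362e+00,
       -4.32665611e-03,  2.69991825e-02, -5.19756232e-02,  1.51882071e+00]), (-1, -1, -1, -1), np.float64(0.007997064410395549))
0.98 [161.6, 206.6, 211.3, 237.8]
0.36 [230.2, 202.9, 254.2, 237.9]
```

View pics/sc1.png

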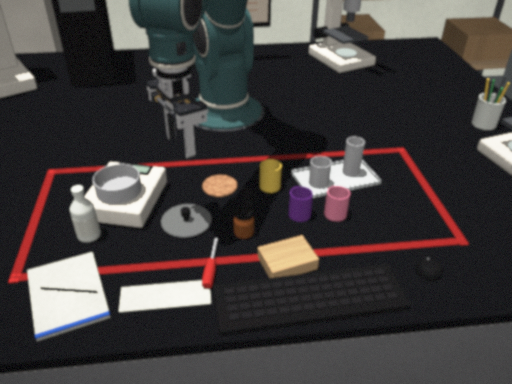

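The cover lies flat at (186,220), clear of its neighbours, and the bowl is open at (118,182). Next is the tilted approach to the cup.

```bash
cat >> h.py <<'E'
def tool(psi,th): return R.from_euler('z',psi)*R.from_euler('x',np.pi)*R.from_euler('y',th)
E
python3 - <<'E'
from h import *
f=cams.grab_frame('top'); c=cam(f)
for r in cams.cut_out('top','cover')[:1]: print(r['score'],r['box'])
g=cv2.cvtColor(f['frame'],cv2.COLOR_BGR2GRAY)[190:275,335:425]; cv2.imwrite('pics/bowl.png',cv2.resize(f['frame'][185:280,325:425],None,fx=6,fy=6,interpolation=cv2.INTER_CUBIC))
P=cyl([(.06,.11)]); K,Rm,t=c
Q=K@(Rm.T@(P+[.535,-.318,0]-t).T); Q=Q[:2]/Q[2]; print('pred rim box',Q.min(1),Q.max(1))
Rg=tool(1.947,.61); print('z',Rg.apply([0,0,1]).round(3))
cup=np.array([.4855,.2345,.053]); pre=cup-Rg.apply([0,0,.12]); print(pre)
s=manip.get_state()
rel([((.53,.05,.25),Rg),(pre,Rg),(cup,Rg)])
E
```

```text
0.92 [277.2, 180.6, 303.0, 223.1]
pred rim box [353.48680114 207.52467385] [402.3294867  256.79376318]
z [-0.21   0.533 -0.82 ]
[0.51075605 0.17056345 0.15135776]
travel [0.3478, 0.0143, -0.0051] rot [-0.0028, 0.0969, 0.0081] | rows 5.0
travel [0.0687, 0.044, 0.2486] rot [0.0, 0.0, 0.0] | rows 3.8
travel [-0.0, 0.0, 0.2] rot [0.0, 0.0, 0.0] | rows 2.9
```

View pics/bowl.png

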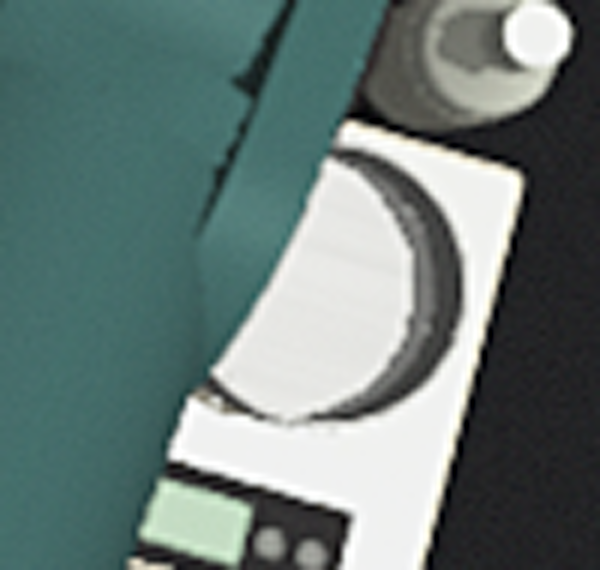

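The crop shows the bowl rim reaching column 402 and row 255.5, which matches the predicted position to about 2 mm. The bowl centre is near (0.537,-0.318).

apply_moves(commands=[{"gripper": 1,"travel": [0.06,0.0025,0],"delta_rot": [-0.0005,0.0165,0.0014]},{"gripper": 1,"travel": [0.12,0.005,0],"delta_rot": [-0.001,0.033,0.0028]},{"gripper": 1,"travel": [0.18,0.0075,0],"delta_rot": [-0.0015,0.05,0.0042]},{"gripper": 1,"travel": [0.24,0.01,0],"delta_rot": [-0.002,0.066,0.0055]},{"gripper": 1,"travel": [0.3,0.0125,0],"delta_rot": [-0.0025,0.083,0.007]},{"gripper": 1,"travel": [0.3478,0.0143,-0.005],"delta_rot": [-0.0028,0.0969,0.0081]},{"gripper": 1,"travel": [0.3478,0.0143,-0.005],"delta_rot": [-0.0028,0.0969,0.0081]}])

```text
time: 9.0
position: [0.5284, 0.0526, 0.2491]
tcp_rot: [-3.138, -0.617, 1.945]
force: [-0.6, 0.5, 0.2]
grip_width: 0.0938
grip_force: 0.0
```

```bash
python3 - <<'E'
from kin import *
log()
f=cams.grab_frame('wrist'); c=cam(f); cv2.imwrite('pics/w2.png',f['frame'])
for n in('cup','beaker'):
  for r in cams.cut_out('wrist',n)[:4]: print(n,r['score'],np.round(r['box'],1))
K,Rm,t=c
for nm,rz,o in(('cup',[(.03,0),(.03,.075)],[.4855,.2345,.003]),('beaker',[(.026,0),(.026,.11)],[.443,.343,.003])):
  Q=K@(Rm.T@(cyl(rz)+o-t).T); Q=Q[:2]/Q[2]; print(nm,'pred',Q.min(1).round(1),Q.max(1).round(1))
E
python3 - <<'E'
from kin import *
b=fit(); print(len(Q),b)
E
```

```text
t 9.0 q [-0.286  0.47   0.572  1.708 -0.72   1.51   0.887] p [0.5284 0.0526 0.2491] rpy [-3.138 -0.617  1.945] F [-0.6  0.5  0.2] w 0.0938 gf 0.0
cup 0.98 [334.3 134.2 390.5 187.6]
cup 0.97 [211.7 198.8 257.7 247.2]
cup 0.91 [314.4 193.2 369.7 241. ]
cup 0.75 [251.6 107.6 297.7 166.6]
beaker 0.81 [256.7  32.6 289.8 103. ]
beaker 0.54 [225.8  63.  313.3 186.6]
cup pred [254.3 109.4] [296.  167.1]
beaker pred [257.1  30.6] [293.  105.3]
8 (np.float64(0.00016090843064796507), array([ 0.28019177,  0.50722533,  0.47043706,  0.31869444, -0.00500127,
       -0.01129655, -0.04812531,  1.52378142]), (-1, -1, -1, -1), np.float64(0.00919688391679041))
```

View pics/w2.png

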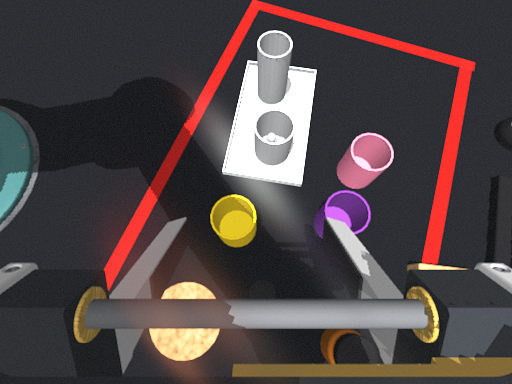

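Wrist view: cup at about (274,137) and beaker at (273,68). Both match the predictions to 2 px or better, so I approach along the tool axis and grasp.

apply_moves(commands=[{"gripper": 1,"travel": [0.017,0.011,0.06],"delta_rot": [0,0,0]},{"gripper": 1,"travel": [0.034,0.022,0.12],"delta_rot": [0,0,0]},{"gripper": 1,"travel": [0.051,0.033,0.18],"delta_rot": [0,0,0]},{"gripper": 1,"travel": [0.0687,0.044,0.2486],"delta_rot": [0,0,0]},{"gripper": 1,"travel": [0.0687,0.044,0.2486],"delta_rot": [0,0,0]},{"gripper": 1,"travel": [0.0687,0.044,0.2486],"delta_rot": [0,0,0]}])

```text
time: 9.65
position: [0.5107, 0.1711, 0.1512]
tcp_rot: [-3.141, -0.608, 1.949]
force: [0.6, 0.2, 0.3]
grip_width: 0.0937
grip_force: 0.0
```

```bash
python3 - <<'E'
from h import *
log()
f=cams.grab_frame('wrist'); c=cam(f); cv2.imwrite('pics/w3.png',f['frame'])
K,Rm,t=c
Q=K@(Rm.T@(cyl([(.03,0),(.03,.075)])+[.4855,.2345,.003]-t).T); Q=Q[:2]/Q[2]; print('pred',Q.min(1).round(1),Q.max(1).round(1))
for r in cams.cut_out('wrist','cup')[:4]:
  print(r['score'],np.round(r['box'],1))
  b=r['box']
  if abs((b[0]+b[2])/2-(Q[0].min()+Q[0].max())/2)<40: print(fitbox([(c,b)],[(.03,0),(.03,.075)],.003,[.4855,.2345]))
E
cat > ik.py <<'E'
from kin import *
b=fit(); K_,SG=b[1],b[2]
lo=np.array([-2.81,-.39,-1.27,.06,-1.19,.19,-2.82]); hi=np.array([2.81,2.02,1.25,2.57,4.33,2,2.82])
def ik(q0,p,r):
    def res(q):
        a,c=fk(q,K_,SG); return np.r_[(a-p)*10,3*(c.inv()*r).as_rotvec(),.02*(q-q0)]
    s=least_squares(res,np.clip(q0,lo+.01,hi-.01),bounds=(lo,hi)); a,c=fk(s.x,K_,SG)
    return s.x,np.linalg.norm(a-p),(c.inv()*r).magnitude()
BOWL=np.array([.537,-.318])
def pour(az,beta,lipz,a=.61,lipd=-.022,g=.025):
    d=np.array([np.cos(az),np.sin(az)]); off=lipd-(g*np.sin(beta)+.03*np.cos(beta))
    z=lipz-(g*np.cos(beta)-.03*np.sin(beta))
    return np.r_[BOWL+d*off,z],tool(az,a-beta)
E
python3 - <<'E'
from ik import *
q0=np.array(manip.get_state()['qpos'])
for azd in (70,80,95,110):
    az=np.radians(azd); q=q0
    q,e1,e2=ik(q,np.array([.42,-.05,.25]),tool((az+1.947)/2,.61))
    for be,lz in ((0,.2),(30,.18),(60,.155),(90,.135),(115,.13),(125,.13)):
        p,r=pour(az,np.radians(be),lz); q,e1,e2=ik(q,p,r); print(azd,be,p.round(3),q.round(2),round(e1,3),round(e2,3))
E
```

```text
t 9.65 q [-0.433  0.532  0.484  1.853 -0.847  1.251  0.866] p [0.5107 0.1711 0.1512] rpy [-3.141 -0.608  1.949] F [0.6 0.2 0.3] w 0.0937 gf 0.0
pred [225.  151.7] [286.7 225.2]
0.96 [224.  146.8 285.6 219.7]
(array([0.48233541, 0.2396665 ]), array([ 0.1, -0.5, -0.1,  0.5]))
0.83 [345.9 187.8 429.  256.9]
0.75 [314.9 281.4 380.4 360. ]
70 0 [ 0.519 -0.367  0.175] [ 0.39  0.77  0.68  1.48 -0.89  1.57  0.92] 0.0 0.0
70 30 [ 0.516 -0.375  0.173] [ 0.    0.68  0.92  1.61 -0.65  1.2   0.74] 0.0 0.0
70 60 [ 0.517 -0.373  0.168] [-0.42  0.85  1.22  1.73 -0.46  0.94  0.49] 0.0 0.0
70 90 [ 0.521 -0.362  0.165] [-0.64  1.1   1.25  1.77 -0.06  0.82 -0.  ] 0.0 0.0
70 115 [ 0.526 -0.348  0.168] [-0.72  1.38  1.25  1.73  0.2   0.9  -0.35] 0.0 0.0
70 125 [ 0.528 -0.342  0.169] [-0.74  1.5   1.25  1.7   0.27  0.97 -0.45] 0.0 0.0
80 0 [ 0.528 -0.369  0.175] [ 0.4   0.82  0.65  1.38 -0.83  1.64  1.01] 0.0 0.0
80 30 [ 0.526 -0.378  0.173] [ 0.04  0.69  0.87  1.58 -0.62  1.21  0.88] 0.0 0.0
80 60 [ 0.527 -0.376  0.168] [-0.43  0.81  1.19  1.76 -0.46  0.85  0.65] 0.0 0.0
80 90 [ 0.529 -0.364  0.165] [-0.6
[... 492 characters left out ...]
98  1.25  2.01  0.02  0.34  0.21] 0.0 0.0
95 115 [ 0.54  -0.35   0.168] [-0.86  1.32  1.25  2.04  0.67  0.38 -0.71] 0.0 0.0
95 125 [ 0.539 -0.343  0.169] [-0.89  1.48  1.25  2.02  0.71  0.45 -0.87] 0.0 0.0
110 0 [ 0.555 -0.367  0.175] [ 0.39  0.94  0.57  1.1  -0.63  1.82  1.29] 0.0 0.0
110 30 [ 0.558 -0.375  0.173] [ 0.1   0.7   0.73  1.48 -0.51  1.24  1.27] 0.0 0.0
110 60 [ 0.557 -0.373  0.168] [-0.33  0.62  0.99  1.85 -0.41  0.6   1.13] 0.0 0.0
110 90 [ 0.553 -0.362  0.165] [-0.6   0.71  1.06  2.11  1.29  0.19 -0.75] 0.0 0.001
110 115 [ 0.548 -0.348  0.168] [-0.67  0.97  0.94  2.17  1.85  0.63 -1.61] 0.0 0.0
110 125 [ 0.546 -0.342  0.169] [-0.7   1.12  0.91  2.16  1.79  0.78 -1.71] 0.0 0.0
```

```bash
python3 - <<'E'
from h import *
Rg=tool(1.947,.61); pre=np.array([.51076,.17056,.15136])
rel([((.484,.237,.053),Rg)],(pre,Rg))
E
```

```text
travel [0.0039, -0.0008, 0.2028] rot [0.0, 0.0, 0.0] | rows 2.9
```

apply_moves(commands=[{"gripper": 1,"travel": [0.001,0,0.05],"delta_rot": [0,0,0]},{"gripper": 1,"travel": [0.002,0,0.1],"delta_rot": [0,0,0]},{"gripper": 1,"travel": [0.003,0,0.15],"delta_rot": [0,0,0]},{"gripper": 1,"travel": [0.004,-0.001,0.185],"delta_rot": [0,0,0]},{"gripper": 1,"travel": [0.004,-0.001,0.203],"delta_rot": [0,0,0]},{"gripper": 1,"travel": [0.004,-0.001,0.203],"delta_rot": [0,0,0]},{"gripper": 1,"travel": [0.004,-0.001,0.203],"delta_rot": [0,0,0]}])

```text
time: 10.33
position: [0.4859, 0.2355, 0.0547]
tcp_rot: [3.139, -0.608, 1.947]
force: [-0.1, 0.2, 1.0]
grip_width: 0.0941
grip_force: 0.0
```

apply_moves(commands=[{"gripper": 0,"travel": [0,0,0],"delta_rot": [0,0,0]},{"gripper": 0,"travel": [0,0,0],"delta_rot": [0,0,0]},{"gripper": 0,"travel": [0,0,0],"delta_rot": [0,0,0]},{"gripper": 0,"travel": [0,0,0],"delta_rot": [0,0,0]},{"gripper": 0,"travel": [0,0,0],"delta_rot": [0,0,0]},{"gripper": 0,"travel": [0,0,0],"delta_rot": [0,0,0]},{"gripper": 0,"travel": [0,0,0],"delta_rot": [0,0,0]},{"gripper": 0,"travel": [0,0,0],"delta_rot": [0,0,0]}])

```text
time: 11.0
position: [0.4849, 0.2366, 0.0542]
tcp_rot: [3.14, -0.609, 1.948]
force: [-1.0, -1.6, 5.2]
grip_width: 0.0604
grip_force: 30.0
```

```bash
python3 - <<'E'
from ik import *
log()
az=np.radians(80); Rg=tool(1.947,.61); c0=np.array([.484,.237,.053])
r1=tool(1.75,.61); r2=tool(1.55,.61)
W=[(c0+[0,0,.16],Rg),((.45,.03,.22),r1),((.47,-.18,.225),r2)]
W+=[pour(az,np.radians(be),lz) for be,lz in((0,.25),(30,.2),(60,.155))]
rel(W,(c0,Rg))
q=np.array(manip.get_state()['qpos'])
for p,r in W: q,a,b2=ik(q,np.array(p),r); print(np.round(p,3),q.round(2),round(a,3),round(b2,3))
E
```

```text
t 11.0 q [-0.485  0.65   0.389  1.939 -1.002  1.056  0.953] p [0.4849 0.2366 0.0542] rpy [ 3.14  -0.609  1.948] F [-1.  -1.6  5.2] w 0.0604 gf 30.0
travel [0.1528, 0.0, -0.2186] rot [0.0, 0.0, 0.0] | rows 3.8
travel [-0.2393, -0.1795, -0.1815] rot [-0.018, 0.0, 0.0257] | rows 5.0
travel [-0.2824, -0.0296, -0.2075] rot [-0.0182, -0.0, 0.0261] | rows 5.1
travel [-0.2568, 0.1032, -0.1795] rot [-0.014, -0.0, 0.0201] | rows 4.7
travel [-0.0418, 0.0, 0.0351] rot [-0.0, -0.0833, 0.0] | rows 4.2
travel [-0.0005, -0.0, 0.0416] rot [-0.0, -0.0833, 0.0] | rows 4.2
[0.484 0.237 0.213] [-0.55  0.41  0.47  1.86 -0.8   1.27  0.66] 0.0 0.0
[0.45 0.03 0.22] [-0.29  0.33  0.64  1.97 -0.71  1.36  0.86] 0.0 0.0
[ 0.47  -0.18   0.225] [ 0.07  0.51  0.71  1.76 -0.72  1.54  1.01] 0.0 0.0
[ 0.528 -0.369  0.225] [ 0.39  0.77  0.68  1.34 -0.82  1.72  0.97] 0.0 0.0
[ 0.526 -0.378  0.193] [ 0.03  0.67  0.89  1.56 -0.61  1.25  0.87] 0.0 0.0
[ 0.527 -0.376  0.168] [-0.43  0.81  1.19  1.76 -0.46  0.85  0.65] 0.0 0.0
```

apply_moves(commands=[{"gripper": 0,"travel": [0.015,0,-0.022],"delta_rot": [0,0,0]},{"gripper": 0,"travel": [0.045,0,-0.064],"delta_rot": [0,0,0]},{"gripper": 0,"travel": [0.075,0,-0.107],"delta_rot": [0,0,0]},{"gripper": 0,"travel": [0.105,0,-0.15],"delta_rot": [0,0,0]},{"gripper": 0,"travel": [0.135,0,-0.193],"delta_rot": [0,0,0]},{"gripper": 0,"travel": [0.1528,0,-0.2186],"delta_rot": [0,0,0]},{"gripper": 0,"travel": [0.1528,0,-0.2186],"delta_rot": [0,0,0]}])

```text
time: 11.58
position: [0.4858, 0.2369, 0.2176]
tcp_rot: [3.133, -0.609, 1.951]
force: [1.2, 0.7, -2.1]
grip_width: 0.0602
grip_force: 30.0
```

apply_moves(commands=[{"gripper": 0,"travel": [-0.02,-0.015,-0.015],"delta_rot": [-0.0015,0,0.0021]},{"gripper": 0,"travel": [-0.05,-0.0375,-0.038],"delta_rot": [-0.0038,0,0.0054]},{"gripper": 0,"travel": [-0.085,-0.064,-0.0645],"delta_rot": [-0.0064,0,0.0091]},{"gripper": 0,"travel": [-0.12,-0.09,-0.091],"delta_rot": [-0.009,0,0.0129]},{"gripper": 0,"travel": [-0.155,-0.1163,-0.1176],"delta_rot": [-0.0117,0,0.0166]},{"gripper": 0,"travel": [-0.19,-0.1425,-0.1441],"delta_rot": [-0.0143,0,0.0204]},{"gripper": 0,"travel": [-0.22,-0.165,-0.167],"delta_rot": [-0.0165,0,0.0236]},{"gripper": 0,"travel": [-0.2393,-0.1795,-0.1815],"delta_rot": [-0.018,0,0.0257]}])

```text
time: 12.25
position: [0.4493, 0.027, 0.22]
tcp_rot: [3.141, -0.609, 1.746]
force: [1.2, -1.4, -1.9]
grip_width: 0.0603
grip_force: 30.0
```

apply_moves(commands=[{"gripper": 0,"travel": [-0.0282,-0.003,-0.0207],"delta_rot": [-0.0018,0,0.0026]},{"gripper": 0,"travel": [-0.0706,-0.0074,-0.0519],"delta_rot": [-0.0046,0,0.0065]},{"gripper": 0,"travel": [-0.113,-0.0118,-0.083],"delta_rot": [-0.0073,0,0.0104]},{"gripper": 0,"travel": [-0.1553,-0.0163,-0.1141],"delta_rot": [-0.01,0,0.0144]},{"gripper": 0,"travel": [-0.1977,-0.0207,-0.1452],"delta_rot": [-0.0127,0,0.0183]},{"gripper": 0,"travel": [-0.24,-0.0252,-0.1764],"delta_rot": [-0.0155,0,0.0222]},{"gripper": 0,"travel": [-0.27,-0.0283,-0.1984],"delta_rot": [-0.0174,0,0.025]},{"gripper": 0,"travel": [-0.2824,-0.0296,-0.2075],"delta_rot": [-0.0182,0,0.0261]}])

```text
time: 12.92
position: [0.4698, -0.1832, 0.2249]
tcp_rot: [3.141, -0.609, 1.546]
force: [-0.6, 0.6, -1.6]
grip_width: 0.0602
grip_force: 30.0
```

apply_moves(commands=[{"gripper": 0,"travel": [-0.0257,0.0103,-0.018],"delta_rot": [-0.0014,0,0.002]},{"gripper": 0,"travel": [-0.0642,0.0258,-0.0449],"delta_rot": [-0.0035,0,0.005]},{"gripper": 0,"travel": [-0.1027,0.0413,-0.0718],"delta_rot": [-0.0056,0,0.008]},{"gripper": 0,"travel": [-0.1412,0.0568,-0.0987],"delta_rot": [-0.0077,0,0.0111]},{"gripper": 0,"travel": [-0.1798,0.0722,-0.1257],"delta_rot": [-0.0098,0,0.0141]},{"gripper": 0,"travel": [-0.2183,0.0877,-0.1526],"delta_rot": [-0.0119,0,0.0171]},{"gripper": 0,"travel": [-0.2465,0.0991,-0.1723],"delta_rot": [-0.0134,0,0.0193]},{"gripper": 0,"travel": [-0.2568,0.1032,-0.1795],"delta_rot": [-0.014,0,0.0201]}])

```text
time: 13.58
position: [0.5282, -0.3715, 0.2244]
tcp_rot: [-3.141, -0.61, 1.394]
force: [-0.5, 0.3, -1.9]
grip_width: 0.0603
grip_force: 30.0
```

```bash
python3 - <<'E'
from ik import *
log()
f=cams.grab_frame('scene'); cv2.imwrite('pics/sc2.png',f['frame'])
az=np.radians(80)
s=manip.get_state();q=np.array(s['qpos'])
W=[pour(az,np.radians(be),lz,g=.024) for be,lz in((0,.25),(30,.2),(60,.155),(75,.148),(90,.135),(105,.13),(120,.13))]
rel(W[1:],W[0])
for p,r in W: q,a,b2=ik(q,np.array(p),r); print(np.round(p,3),q.round(2),round(a,3),round(b2,3))
E
```

```text
t 13.58 q [ 0.363  0.79   0.744  1.35  -0.874  1.721  1.009] p [ 0.5282 -0.3715  0.2244] rpy [-3.141 -0.61   1.394] F [-0.5  0.3 -1.9] w 0.0603 gf 30.0
travel [-0.0412, -0.0, 0.0358] rot [-0.0, -0.0833, 0.0] | rows 4.2
travel [0.0, 0.0, 0.0422] rot [-0.0, -0.0833, 0.0] | rows 4.2
travel [0.006, 0.0, -0.0061] rot [-0.0, -0.0417, -0.0] | rows 2.1
travel [0.015, -0.0, -0.0001] rot [-0.0, -0.0417, 0.0] | rows 2.1
travel [0.0079, 0.0, -0.0119] rot [-0.0, -0.0417, -0.0] | rows 2.1
travel [0.0011, -0.0, -0.0167] rot [0.0, -0.0417, 0.0] | rows 2.1
[ 0.528 -0.369  0.226] [ 0.36  0.8   0.74  1.34 -0.86  1.74  0.99] 0.0 0.0
[ 0.527 -0.377  0.194] [-0.02  0.71  0.97  1.56 -0.67  1.28  0.91] 0.0 0.0
[ 0.527 -0.375  0.169] [-0.45  0.86  1.25  1.76 -0.54  0.88  0.71] 0.0 0.0
[ 0.528 -0.37   0.171] [-0.58  0.92  1.25  1.82 -0.28  0.72  0.41] 0.0 0.0
[ 0.529 -0.363  0.165] [-0.69  1.06  1.25  1.86 -0.04  0.64  0.07] 0.0 0.0
[ 0.531 -0.355  0.165] [-0.76  1.24  1.25  1.86  0.18  0.65 -0.23] 0.0 0.0
[ 0.532 -0.345  0.168] [-0.81  1.43  1.25  1.84  0.32  0.73 -0.47] 0.0 0.0
```

View pics/sc2.png

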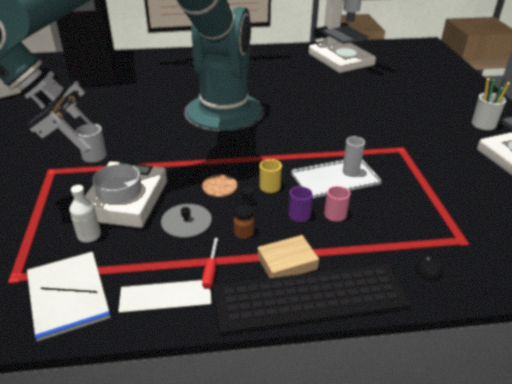

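The cup is held upright beside the bowl, at about (92,142). I start tilting.

apply_moves(commands=[{"gripper": 0,"travel": [-0.0059,0,0.0051],"delta_rot": [0,-0.0119,0]},{"gripper": 0,"travel": [-0.0118,0,0.0102],"delta_rot": [0,-0.0238,0]},{"gripper": 0,"travel": [-0.0177,0,0.0153],"delta_rot": [0,-0.0357,0]},{"gripper": 0,"travel": [-0.0235,0,0.0205],"delta_rot": [0,-0.0476,0]},{"gripper": 0,"travel": [-0.0294,0,0.0256],"delta_rot": [0,-0.0595,0]},{"gripper": 0,"travel": [-0.0353,0,0.0307],"delta_rot": [0,-0.0714,0]},{"gripper": 0,"travel": [-0.0412,0,0.0358],"delta_rot": [0,-0.0833,0]}])

```text
time: 14.22
position: [0.527, -0.3758, 0.1941]
tcp_rot: [3.14, -0.084, 1.398]
force: [0.7, -0.1, -3.0]
grip_width: 0.0602
grip_force: 30.0
```

```bash
python3 -c "
from h import *
log()"
```

```text
t 14.22 q [-0.006  0.69   0.947  1.576 -0.649  1.25   0.908] p [ 0.527  -0.3758  0.1941] rpy [ 3.14  -0.084  1.398] F [ 0.7 -0.1 -3. ] w 0.0602 gf 30.0
```

apply_moves(commands=[{"gripper": 0,"travel": [0,0,0.0053],"delta_rot": [0,-0.0104,0]},{"gripper": 0,"travel": [0,0,0.0106],"delta_rot": [0,-0.0208,0]},{"gripper": 0,"travel": [0,0,0.0159],"delta_rot": [0,-0.0312,0]},{"gripper": 0,"travel": [0,0,0.0211],"delta_rot": [0,-0.0417,0]}])

```text
time: 14.55
position: [0.5271, -0.3745, 0.1813]
tcp_rot: [3.14, 0.177, 1.398]
force: [0.5, -0.4, -3.1]
grip_width: 0.0602
grip_force: 30.0
```

```bash
python3 -c "
from h import *
log()"
```

```text
t 14.55 q [-0.223  0.709  1.066  1.686 -0.537  1.028  0.791] p [ 0.5271 -0.3745  0.1813] rpy [3.14  0.177 1.398] F [ 0.5 -0.4 -3.1] w 0.0602 gf 30.0
```

```bash
python3 - <<'E'
from ik import *
az=np.radians(80)
p,r=pour(az,np.radians(30),.2,g=.024); s=(p+r.apply([0,0,.0211*.6]),tool(az,.61-np.radians(45)))
rel([pour(az,np.radians(be),lz,g=.024) for be,lz in((60,.155),(75,.148),(90,.135),(105,.13),(120,.13))],s)
E
```

```text
travel [0.0055, -0.0, 0.0204] rot [0.0, -0.0417, 0.0] | rows 2.1
travel [0.006, 0.0, -0.0061] rot [-0.0, -0.0417, -0.0] | rows 2.1
travel [0.015, -0.0, -0.0001] rot [-0.0, -0.0417, 0.0] | rows 2.1
travel [0.0079, 0.0, -0.0119] rot [-0.0, -0.0417, -0.0] | rows 2.1
travel [0.0011, -0.0, -0.0167] rot [0.0, -0.0417, 0.0] | rows 2.1
```

apply_moves(commands=[{"gripper": 0,"travel": [0.0014,0,0.0051],"delta_rot": [0,-0.0104,0]},{"gripper": 0,"travel": [0.0028,0,0.0102],"delta_rot": [0,-0.0208,0]},{"gripper": 0,"travel": [0.0041,0,0.0153],"delta_rot": [0,-0.0312,0]},{"gripper": 0,"travel": [0.0055,0,0.0204],"delta_rot": [0,-0.0417,0]}])

```text
time: 14.88
position: [0.5273, -0.3733, 0.1686]
tcp_rot: [3.14, 0.439, 1.398]
force: [-0.3, 0.4, -3.0]
grip_width: 0.0603
grip_force: 30.0
```

apply_moves(commands=[{"gripper": 0,"travel": [0.0012,0,-0.0012],"delta_rot": [0,-0.0083,0]},{"gripper": 0,"travel": [0.0024,0,-0.0024],"delta_rot": [0,-0.0167,0]},{"gripper": 0,"travel": [0.0036,0,-0.0037],"delta_rot": [0,-0.025,0]},{"gripper": 0,"travel": [0.0048,0,-0.0049],"delta_rot": [0,-0.0333,0]},{"gripper": 0,"travel": [0.006,0,-0.0061],"delta_rot": [0,-0.0417,0]}])

```text
time: 15.3
position: [0.528, -0.3686, 0.1701]
tcp_rot: [3.141, 0.7, 1.398]
force: [-0.2, -0.1, -2.5]
grip_width: 0.0602
grip_force: 30.0
```

```bash
python3 - <<'E'
from h import *
log()
o=[]
for n in('scene','top'):
    f=cams.grab_frame(n); im=f['frame'][110:260,30:230] if n=='scene' else f['frame'][160:310,300:500]
    o.append(cv2.resize(im,(400,300),interpolation=cv2.INTER_CUBIC))
cv2.imwrite('pics/p1.png',np.hstack(o))
E
```

```text
t 15.3 q [-0.572  0.914  1.228  1.84  -0.248  0.713  0.388] p [ 0.528  -0.3686  0.1701] rpy [3.141 0.7   1.398] F [-0.2 -0.1 -2.5] w 0.0602 gf 30.0
```

View pics/p1.png

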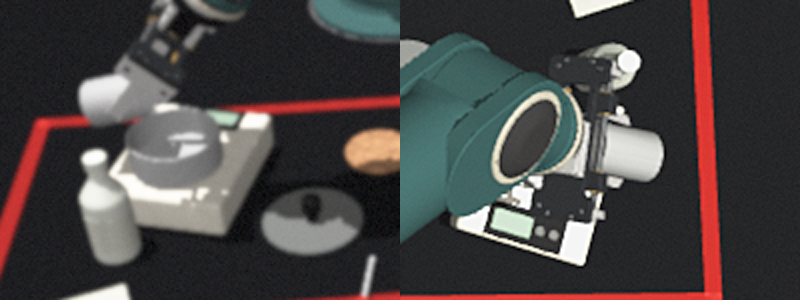

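The left panel shows the cup tipped at the near rim, and the right panel shows the gripper clear of the bottle. The measured weight is starting to drop, so I continue the pour.

apply_moves(commands=[{"gripper": 0,"travel": [0.003,0,0],"delta_rot": [0,-0.0083,0]},{"gripper": 0,"travel": [0.006,0,0],"delta_rot": [0,-0.0167,0]},{"gripper": 0,"travel": [0.009,0,0],"delta_rot": [0,-0.025,0]},{"gripper": 0,"travel": [0.012,0,0],"delta_rot": [0,-0.0333,0]},{"gripper": 0,"travel": [0.015,0,0],"delta_rot": [0,-0.0417,0]},{"gripper": 0,"travel": [0.015,0,0],"delta_rot": [0,-0.0417,0]}])

```text
time: 15.9
position: [0.5295, -0.3619, 0.1631]
tcp_rot: [-3.138, 0.962, 1.401]
force: [0.5, 1.5, -3.3]
grip_width: 0.06
grip_force: 30.0
```

apply_moves(commands=[{"gripper": 0,"travel": [0.0016,0,-0.0024],"delta_rot": [0,-0.0083,0]},{"gripper": 0,"travel": [0.0032,0,-0.0048],"delta_rot": [0,-0.0167,0]},{"gripper": 0,"travel": [0.0047,0,-0.0071],"delta_rot": [0,-0.025,0]},{"gripper": 0,"travel": [0.0063,0,-0.0095],"delta_rot": [0,-0.0333,0]},{"gripper": 0,"travel": [0.0079,0,-0.0119],"delta_rot": [0,-0.0417,0]},{"gripper": 0,"travel": [0.0079,0,-0.0119],"delta_rot": [0,-0.0417,0]}])

```text
time: 16.4
position: [0.5309, -0.3544, 0.1639]
tcp_rot: [-3.137, 1.223, 1.401]
force: [-0.1, -0.4, -2.6]
grip_width: 0.0605
grip_force: 30.0
```

apply_moves(commands=[{"gripper": 0,"travel": [0.0003,0,-0.0042],"delta_rot": [0,-0.0104,0]},{"gripper": 0,"travel": [0.0006,0,-0.0083],"delta_rot": [0,-0.0208,0]},{"gripper": 0,"travel": [0.0009,0,-0.0125],"delta_rot": [0,-0.0312,0]},{"gripper": 0,"travel": [0.0011,0,-0.0167],"delta_rot": [0,-0.0417,0]},{"gripper": 0,"travel": [0.0011,0,-0.0167],"delta_rot": [0,-0.0417,0]},{"gripper": 0,"travel": [0.0011,0,-0.0167],"delta_rot": [0,-0.0417,0]},{"gripper": 0,"travel": [0.0011,0,-0.0167],"delta_rot": [0,-0.0417,0]}])

```text
time: 16.98
position: [0.5322, -0.3463, 0.1691]
tcp_rot: [3.113, 1.482, 1.366]
force: [0.4, -0.9, 0.1]
grip_width: 0.0606
grip_force: 30.0
```

```bash
python3 - <<'E'
from h import *
log()
o=[]
for n in('scene','wrist'):
    f=cams.grab_frame(n); im=f['frame'][110:260,30:230] if n=='scene' else f['frame']
    o.append(cv2.resize(im,(400,300),interpolation=cv2.INTER_CUBIC))
    rs=cams.cut_out(n,'ball0'); print(n,[(round(r['score'],2),np.round(r['box']).tolist()) for r in rs[:10]])
cv2.imwrite('pics/p2.png',np.hstack(o))
E
```

```text
t 16.98 q [-0.799  1.471  1.244  1.852  0.261  0.737 -0.416] p [ 0.5322 -0.3463  0.1691] rpy [3.113 1.482 1.366] F [ 0.4 -0.9  0.1] w 0.0606 gf 30.0
scene []
wrist [(0.15, [382.0, 6.0, 481.0, 205.0])]
```

```bash
python3 - <<'E'
from ik import *
az=np.radians(80); s=pour(az,np.radians(120),.13,g=.024)
W=[(np.array([.532,-.345,.25]),tool(az,.61-np.radians(66))),(np.array([.5,-.25,.25]),tool(1.5,.61-np.radians(12))),(np.array([.4645,-.049,.2]),tool(1.7,.61))]
rel(W,s)
q=np.array(manip.get_state()['qpos'])
for p,r in W: q,a,b2=ik(q,np.array(p),r); print(np.round(p,3),q.round(2),round(a,3),round(b2,3))
E
```

```text
travel [-0.1361, -0.0004, -0.0123] rot [0.0, 0.15, -0.0] | rows 7.5
travel [0.1257, -0.08, -0.0756] rot [-0.0012, 0.1499, -0.0171] | rows 7.6
travel [0.2714, -0.0827, 0.2054] rot [0.0154, 0.0332, -0.0279] | rows 5.0
[ 0.532 -0.345  0.25 ] [-0.49  0.59  1.07  1.75  0.01  0.9   0.28] 0.0 0.0
[ 0.5  -0.25  0.25] [ 0.06  0.51  0.76  1.64 -0.63  1.46  0.91] 0.0 0.0
[ 0.464 -0.049  0.2  ] [-0.11  0.43  0.62  1.92 -0.72  1.39  0.98] 0.0 0.0
```

apply_moves(commands=[{"gripper": 0,"travel": [-0.04,0,-0.004],"delta_rot": [0,0.018,0]},{"gripper": 0,"travel": [-0.08,0,-0.008],"delta_rot": [0,0.036,0]},{"gripper": 0,"travel": [-0.12,0,-0.01],"delta_rot": [0,0.055,0]},{"gripper": 0,"travel": [-0.1361,0,-0.0123],"delta_rot": [0,0.074,0]},{"gripper": 0,"travel": [-0.1361,0,-0.0123],"delta_rot": [0,0.093,0]},{"gripper": 0,"travel": [-0.1361,0,-0.0123],"delta_rot": [0,0.112,0]},{"gripper": 0,"travel": [-0.1361,0,-0.0123],"delta_rot": [0,0.131,0]},{"gripper": 0,"travel": [-0.1361,0,-0.0123],"delta_rot": [0,0.15,0]}])

```text
time: 17.85
position: [0.5327, -0.3449, 0.2518]
tcp_rot: [3.136, 0.684, 1.394]
force: [0.8, -0.1, -3.5]
grip_width: 0.0604
grip_force: 30.0
```

apply_moves(commands=[{"gripper": 0,"travel": [0.0157,-0.01,-0.0095],"delta_rot": [-0.0002,0.0187,-0.0021]},{"gripper": 0,"travel": [0.0314,-0.02,-0.0189],"delta_rot": [-0.0003,0.0375,-0.0043]},{"gripper": 0,"travel": [0.0471,-0.03,-0.0284],"delta_rot": [-0.0005,0.0562,-0.0064]},{"gripper": 0,"travel": [0.0629,-0.04,-0.0378],"delta_rot": [-0.0006,0.075,-0.0086]},{"gripper": 0,"travel": [0.0786,-0.05,-0.0473],"delta_rot": [-0.0008,0.0937,-0.0107]},{"gripper": 0,"travel": [0.0943,-0.06,-0.0567],"delta_rot": [-0.0009,0.1124,-0.0128]},{"gripper": 0,"travel": [0.11,-0.07,-0.0662],"delta_rot": [-0.0011,0.1312,-0.015]},{"gripper": 0,"travel": [0.1257,-0.08,-0.0756],"delta_rot": [-0.0012,0.1499,-0.0171]}])

```text
time: 18.52
position: [0.5003, -0.2514, 0.2389]
tcp_rot: [-3.132, -0.257, 1.496]
force: [0.2, 0.5, -0.7]
grip_width: 0.0601
grip_force: 30.0
```

apply_moves(commands=[{"gripper": 0,"travel": [0.0452,-0.0138,0.0342],"delta_rot": [0.0026,0.0055,-0.0047]},{"gripper": 0,"travel": [0.0905,-0.0276,0.0685],"delta_rot": [0.0051,0.0111,-0.0093]},{"gripper": 0,"travel": [0.1357,-0.0414,0.1027],"delta_rot": [0.0077,0.0166,-0.014]},{"gripper": 0,"travel": [0.1809,-0.0551,0.1369],"delta_rot": [0.0103,0.0221,-0.0186]},{"gripper": 0,"travel": [0.2262,-0.0689,0.1712],"delta_rot": [0.0128,0.0277,-0.0233]},{"gripper": 0,"travel": [0.2714,-0.0827,0.2054],"delta_rot": [0.0154,0.0332,-0.0279]},{"gripper": 0,"travel": [0.2714,-0.0827,0.2054],"delta_rot": [0.0154,0.0332,-0.0279]},{"gripper": 0,"travel": [0.2714,-0.0827,0.2054],"delta_rot": [0.0154,0.0332,-0.0279]}])

```text
time: 19.18
position: [0.463, -0.0592, 0.1589]
tcp_rot: [-3.093, -0.467, 1.675]
force: [-0.3, -1.1, -0.9]
grip_width: 0.06
grip_force: 30.0
```

```bash
python3 - <<'E'
from h import *
log()
o=[]
for n in('top','scene'):
    f=cams.grab_frame(n); im=f['frame'][190:280,330:420] if n=='top' else f['frame'][140:260,60:260]
    o.append(cv2.resize(im,(390,390) if n=='top' else (410,390),interpolation=cv2.INTER_CUBIC))
    rs=cams.cut_out(n,'ball0'); print(n,[(round(r['score'],2),np.round(r['box']).tolist()) for r in rs[:12]])
cv2.imwrite('pics/p3.png',np.hstack(o))
Rg=tool(1.7,.61); s=(np.array([.4645,-.049,.2]),Rg)
rel([((.4645,-.049,.062),Rg)],s)
E
```

```text
t 19.18 q [-0.096  0.414  0.518  1.95  -0.621  1.208  0.869] p [ 0.463  -0.0592  0.1589] rpy [-3.093 -0.467  1.675] F [-0.3 -1.1 -0.9] w 0.06 gf 30.0
top [(0.41, [237.0, 173.0, 258.0, 194.0])]
scene [(0.33, [200.0, 128.0, 229.0, 160.0])]
travel [-0.1318, -0.0, 0.1885] rot [0.0, 0.0, 0.0] | rows 3.3
```

View pics/p3.png

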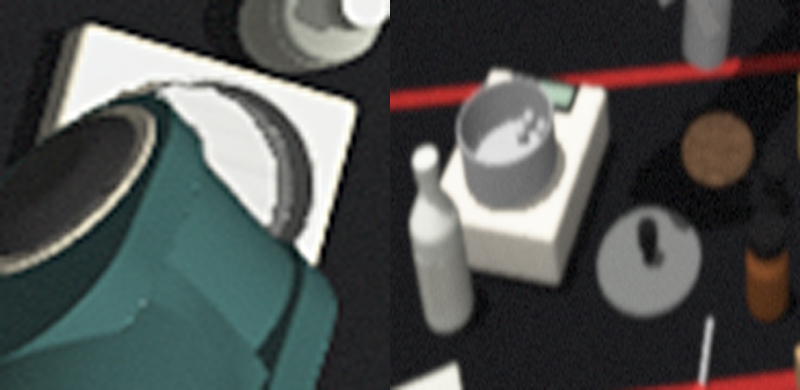

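The scene view shows balls in the bowl at about (530,128), and the cover and bottle undisturbed. The tool lags its target because the row speed limit clipped the moves, so I replan from the measured pose.

```bash
python3 - <<'E'
from h import *
log()
Rg=tool(1.7,.61); m=(.4645,-.049)
rel([((*m,.14),Rg),((*m,.064),Rg)])
E
```

```text
t 19.38 q [-0.094  0.414  0.519  1.948 -0.621  1.208  0.868] p [ 0.4639 -0.0609  0.1595] rpy [-3.095 -0.465  1.673] F [ 0.7 -0.1 -0.7] w 0.0602 gf 30.0
travel [0.003, 0.0049, 0.0377] rot [-0.0053, 0.023, -0.0042] | rows 1.2
travel [-0.0726, -0.0, 0.1038] rot [0.0, 0.0, 0.0] | rows 1.8
```

apply_moves(commands=[{"gripper": 0,"travel": [0.001,0.0016,0.0126],"delta_rot": [-0.0018,0.0077,-0.0014]},{"gripper": 0,"travel": [0.002,0.0033,0.0251],"delta_rot": [-0.0035,0.0153,-0.0028]},{"gripper": 0,"travel": [0.003,0.0049,0.0377],"delta_rot": [-0.0053,0.023,-0.0042]},{"gripper": 0,"travel": [0.003,0.0049,0.0377],"delta_rot": [-0.0053,0.023,-0.0042]},{"gripper": 0,"travel": [0.003,0.0049,0.0377],"delta_rot": [-0.0053,0.023,-0.0042]}])

```text
time: 19.8
position: [0.464, -0.049, 0.1393]
tcp_rot: [-3.139, -0.609, 1.698]
force: [-0.7, -0.2, -0.2]
grip_width: 0.0601
grip_force: 30.0
```

```bash
python3 - <<'E'
from h import *
log()
Rg=tool(1.7,.61); m=(.4645,-.049)
rel([((*m,.064),Rg),((*m,.057),Rg)])
f=cams.grab_frame('scene'); c=cam(f); print([(round(r['score'],2),np.round(r['box']).tolist()) for r in cams.cut_out('scene','cup')])
s=manip.get_state(); K,Rm,t=c; u=R.from_euler('xyz',s['tcp_rot'])*Rg.inv(); p=s['position']
Q=K@(Rm.T@(u.apply(cyl([(.03,-.051),(.03,.024)]))+p-t).T); Q=Q[:2]/Q[2]; print('pred',Q.min(1),Q.max(1))
E
```

```text
t 19.8 q [ 0.005  0.488  0.467  1.957 -0.75   1.255  1.023] p [ 0.464  -0.049   0.1393] rpy [-3.139 -0.609  1.698] F [-0.7 -0.2 -0.2] w 0.0601 gf 30.0
travel [-0.0719, 0.001, 0.1028] rot [-0.0003, 0.0001, -0.0003] | rows 1.8
travel [-0.0067, -0.0, 0.0096] rot [0.0, 0.0, 0.0] | rows 0.2
[(0.96, [290.0, 184.0, 315.0, 222.0]), (0.78, [322.0, 188.0, 349.0, 221.0]), (0.67, [209.0, 136.0, 230.0, 166.0]), (0.66, [258.0, 159.0, 279.0, 194.0])]
pred [206.37331955 132.58966483] [229.09264514 167.36708707]
```

apply_moves(commands=[{"gripper": 0,"travel": [-0.02,0,0.029],"delta_rot": [0,0,0]},{"gripper": 0,"travel": [-0.04,0,0.057],"delta_rot": [0,0,0]},{"gripper": 0,"travel": [-0.06,0.001,0.086],"delta_rot": [0,0,0]},{"gripper": 0,"travel": [-0.0726,0.001,0.1038],"delta_rot": [0,0,0]},{"gripper": 0,"travel": [-0.0755,0.001,0.1079],"delta_rot": [0,0,0]},{"gripper": 0,"travel": [-0.0784,0.001,0.112],"delta_rot": [0,0,0]},{"gripper": 0,"travel": [-0.0784,0.001,0.112],"delta_rot": [0,0,0]}])

```text
time: 20.48
position: [0.4649, -0.0477, 0.0578]
tcp_rot: [-3.141, -0.611, 1.701]
force: [0.7, -0.2, -1.2]
grip_width: 0.0602
grip_force: 30.0
```

apply_moves(commands=[{"gripper": 0,"travel": [-0.001,0,0.0014],"delta_rot": [0,0,0]},{"gripper": 0,"travel": [-0.0019,0,0.0027],"delta_rot": [0,0,0]},{"gripper": 0,"travel": [-0.0019,0,0.0027],"delta_rot": [0,0,0]},{"gripper": 0,"travel": [-0.0019,0,0.0027],"delta_rot": [0,0,0]}])

```text
time: 20.82
position: [0.4651, -0.0478, 0.057]
tcp_rot: [3.141, -0.612, 1.702]
force: [-3.0, -2.7, 16.3]
grip_width: 0.0602
grip_force: 30.0
```

apply_moves(commands=[{"gripper": 0,"travel": [0.0008,0,-0.0012],"delta_rot": [0,0,0]},{"gripper": 0,"travel": [0.0008,0,-0.0012],"delta_rot": [0,0,0]},{"gripper": 1,"travel": [0.0008,0,-0.0012],"delta_rot": [0,0,0]},{"gripper": 1,"travel": [0.0008,0,-0.0012],"delta_rot": [0,0,0]},{"gripper": 1,"travel": [0.0008,0,-0.0012],"delta_rot": [0,0,0]},{"gripper": 1,"travel": [0.0008,0,-0.0012],"delta_rot": [0,0,0]},{"gripper": 1,"travel": [0.0008,0,-0.0012],"delta_rot": [0,0,0]},{"gripper": 1,"travel": [0.0008,0,-0.0012],"delta_rot": [0,0,0]}])

```text
time: 21.48
position: [0.4645, -0.0477, 0.0562]
tcp_rot: [-3.14, -0.611, 1.7]
force: [0.7, 0.5, -0.5]
grip_width: 0.0938
grip_force: 0.0
```

apply_moves(commands=[{"gripper": 1,"travel": [0,0,-0.03],"delta_rot": [0,0,0]},{"gripper": 1,"travel": [0,0,-0.08],"delta_rot": [0,0,0]},{"gripper": 1,"travel": [0,0,-0.14],"delta_rot": [0,0,0]},{"gripper": 1,"travel": [0,0,-0.2],"delta_rot": [0,0,0]},{"gripper": 1,"travel": [0,0,-0.26],"delta_rot": [0,0,0]},{"gripper": 1,"travel": [0,0,-0.3],"delta_rot": [0,0,0]},{"gripper": 1,"travel": [0,0,-0.3],"delta_rot": [0,0,0]}])

```text
time: 22.07
position: [0.4793, -0.1536, 0.2071]
tcp_rot: [3.138, -0.607, 1.701]
force: [0.6, -0.1, 0.0]
grip_width: 0.0942
grip_force: 0.0
```

```bash
python3 - <<'E'
from h import *
log()
Rd=tool(1.4,0.); 
rel([((.44,-.17,.3),tool(1.4,0.1)),((.44,-.30,.33),tool(1.4,-.0))])
f=cams.grab_frame('wrist'); c=cam(f); K,Rm,t=c
print([w2px(c,[.537,-.318,.11]).round(), w2px(c,[.465,-.048,.08]).round()])
for n in('scene','top','wrist'):
    if n!='wrist': f=cams.grab_frame(n); c=cam(f)
    K,Rm,t=c
    Q=K@(Rm.T@(cyl([(.03,0),(.03,.075)])+[.465,-.048,.006]-t).T); Q=Q[:2]/Q[2]; print(n,'pred',Q.min(1).round(),Q.max(1).round(),[(round(r['score'],2),np.round(r['box']).tolist()) for r in cams.cut_out(n,'cup')])
E
```

```text
t 22.07 q [ 0.132  0.502  0.534  1.757 -0.662  1.473  1.043] p [ 0.4793 -0.1536  0.2071] rpy [ 3.138 -0.607  1.701] F [ 0.6 -0.1  0. ] w 0.0942 gf 0.0
travel [0.0731, -0.0681, -0.1381] rot [-0.0162, -0.0802, 0.0452] | rows 4.7
travel [-0.2075, 0.0368, -0.0711] rot [0.0, -0.0159, -0.0] | rows 3.2
[array([304., 486.]), array([256., 167.])]
scene pred [208. 158.] [230. 191.] [(0.83, [291.0, 185.0, 313.0, 223.0]), (0.72, [262.0, 162.0, 277.0, 191.0]), (0.68, [209.0, 160.0, 233.0, 190.0]), (0.6, [323.0, 185.0, 350.0, 219.0])]
top pred [254. 249.] [279. 274.] [(0.82, [136.0, 191.0, 164.0, 211.0]), (0.75, [173.0, 188.0, 200.0, 212.0]), (0.72, [202.0, 247.0, 225.0, 266.0]), (0.65, [254.0, 248.0, 279.0, 272.0])]
wrist pred [254. 249.] [279. 274.] [(0.9, [344.0, 35.0, 395.0, 103.0]), (0.73, [230.0, 140.0, 281.0, 201.0]), (0.72, [242.0, 1.0, 321.0, 66.0]), (0.6, [346.0, 1.0, 403.0, 49.0])]
```

apply_moves(commands=[{"gripper": 1,"travel": [0.0146,-0.0136,-0.0276],"delta_rot": [-0.0032,-0.016,0.009]},{"gripper": 1,"travel": [0.0292,-0.0272,-0.0552],"delta_rot": [-0.0065,-0.0321,0.0181]},{"gripper": 1,"travel": [0.0439,-0.0409,-0.0829],"delta_rot": [-0.0097,-0.0481,0.0271]},{"gripper": 1,"travel": [0.0585,-0.0545,-0.1105],"delta_rot": [-0.013,-0.0642,0.0362]},{"gripper": 1,"travel": [0.0731,-0.0681,-0.1381],"delta_rot": [-0.0162,-0.0802,0.0452]},{"gripper": 1,"travel": [0.0731,-0.0681,-0.1381],"delta_rot": [-0.0162,-0.0802,0.0452]}])

```text
time: 22.87
position: [0.4398, -0.1655, 0.2995]
tcp_rot: [3.141, -0.098, 1.401]
force: [0.2, 1.1, 0.9]
grip_width: 0.0939
grip_force: 0.0
```

apply_moves(commands=[{"gripper": 1,"travel": [-0.04,0.007,-0.014],"delta_rot": [0,-0.003,0]},{"gripper": 1,"travel": [-0.08,0.014,-0.027],"delta_rot": [0,-0.006,0]},{"gripper": 1,"travel": [-0.13,0.023,-0.045],"delta_rot": [0,-0.01,0]},{"gripper": 1,"travel": [-0.18,0.032,-0.062],"delta_rot": [0,-0.014,0]},{"gripper": 1,"travel": [-0.2075,0.0368,-0.0711],"delta_rot": [0,-0.0159,0]},{"gripper": 1,"travel": [-0.2075,0.0368,-0.0711],"delta_rot": [0,-0.0159,0]}])

```text
time: 23.37
position: [0.4393, -0.2996, 0.3259]
tcp_rot: [-3.135, -0.001, 1.401]
force: [-0.6, -0.4, -0.2]
grip_width: 0.0938
grip_force: 0.0
```

```bash
python3 - <<'E'
from h import *
log()
f=cams.grab_frame('wrist'); c=cam(f); u,v=w2px(c,[.537,-.318,.09]); print(u,v)
rs=cams.cut_out('wrist','ball0'); print([(round(r['score'],2),np.round(r['box']).tolist()) for r in rs])
g=cams.grab_frame('scene')['frame']
x0,y0=int(np.clip(u-100,0,312)),int(np.clip(v-100,0,184))
a=cv2.resize(f['frame'][y0:y0+200,x0:x0+200],(400,400),interpolation=cv2.INTER_CUBIC)
b=cv2.resize(g[120:260,60:260],(400,280),interpolation=cv2.INTER_CUBIC); b=np.vstack([b,np.zeros((120,400,3),np.uint8)])
cv2.imwrite('pics/p4.png',np.hstack([a,b]))
E
```

```text
t 23.37 q [-0.111  0.209  0.764  1.729 -0.149  1.27   0.519] p [ 0.4393 -0.2996  0.3259] rpy [-3.135e+00 -1.000e-03  1.401e+00] F [-0.6 -0.4 -0.2] w 0.0938 gf 0.0
325.68455157111777 169.32027690282715
[(0.68, [338.0, 136.0, 350.0, 147.0]), (0.63, [288.0, 157.0, 298.0, 164.0]), (0.62, [299.0, 144.0, 306.0, 153.0]), (0.52, [326.0, 136.0, 332.0, 146.0]), (0.47, [299.0, 157.0, 308.0, 169.0]), (0.31, [230.0, 99.0, 377.0, 220.0])]
```

View pics/p4.png

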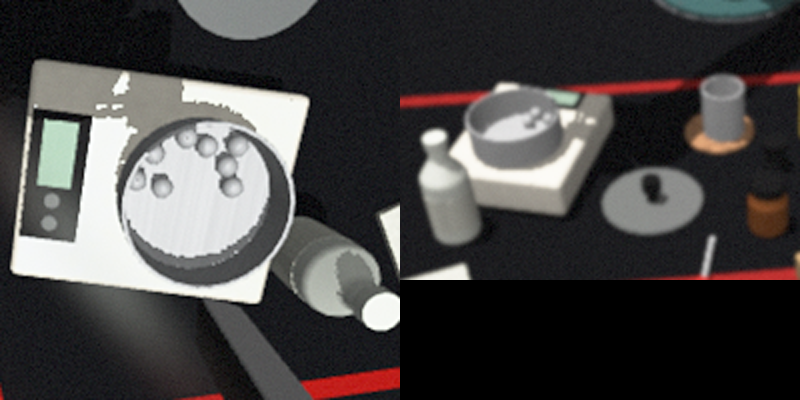

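All eight balls lie in the bowl, at (137,178), (162,186), (155,153), (187,138), (206,146), (238,146), (227,166) and (232,186) in the crop. The cup stands on the mat and the cover lies flat.

```bash
python3 -c "
from cell import manip
print(manip.hand_in())"
```

```text
the job is handed in; nothing more can be done
None
```

The job is handed in, with no verdict returned yet: the last pictures show the cover flat on the bench knob up, all eight balls in the bowl, and the empty cup upright on the cork mat.

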